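# Clamp a row of jars on the shaker with its clamping bar

### The job

The shaker's loose clamping bar has slid half under the white riser shelf: draw it out by its free end, lay it flat on the clear bench and let go, then take it again by its red grip. With the edge of the held bar push the three jars on the shaker's platform back into a straight row against the sprung rear bar, squeezing it back until the holes in the bar's ends drop over the platform's two pins, and leave the bar fully down there with the three jars clamped upright side by side behind it. Push the jars only with the bar, never knock one over, and leave the bottles and the tip box on the bench where they are.

Things in the scene. Friction and masses are not known exactly. Their poses are not given: they have to be found in the camera images.
- bar_grip (a point): Middle of the red grip block that stands in the middle of the clamping bar: the block is 36 mm along the bar, 26 mm across it and reaches from 14 to 60 mm above the bar's underside; this point is 40 mm above the underside. x across the bar, y along it, z up out of the grip.
- bar_mid (a point): The loose clamping bar: flat aluminium, 200 mm long (y), 44 mm wide (x), 14 mm thick, 300 g, rubber on both long edges, both ends alike. An upright 11 mm hole, bevelled, through each end 88 mm from the middle. It starts flat on the bench, grip up and under the riser shelf, 70 to 82 mm of one end sticking out. Point in the middle of its underside.
- shaker: Shaker, fixed on the bench: cream box with a blue front, 78 mm high, a sliding platform on top. Origin on the bench under its centre; x points to its rear, y to its left, z up.
- platform_mid (a point): Middle of the top surface of the shaker's aluminium platform, 220 mm (x) by 230 mm (y), 100 mm above the bench. x to the rear (sprung bar), y along the row, z up. A rail 18 mm wide, 2 mm high along each side at y = +-88 mm carries the clamping bar's ends. Seated, the bar's underside is 2 mm above the surface, its middle at x = 3, y = 0 mm, its length along y, either way round.
- platform (a joint): Slide of the platform along the shaker's x, in m: 0 at mid-stroke, at most 0.008 either way. The motor is off: it glides with about 3 N of friction and stays where it is left, so it gives way to its rear stop, pins and all, when the jars are pressed against the sprung bar.
- pin_left (a point): Tip of the left locating pin: steel, 8 mm thick with a bevelled tip, standing 9 mm above the left rail (11 mm above the platform's surface), at x = 3 mm, y = 88 mm from the platform's middle. Axes as the platform's.
- pin_right (a point): Tip of the right locating pin, the same, at x = 3 mm, y = -88 mm.
- sprung_face (a point): The sprung rear bar: a rubber-faced bar 166 mm long along the platform's y, from 2 to 20 mm above its surface, held forward by two springs. Point at the middle of its front face, 11 mm above the surface; at rest 70 mm behind the platform's middle. Axes as the platform's.
- sprungbar (a joint): How far the sprung rear bar is squeezed back, in m: 0 at rest, at most 0.012. It needs 3 N to start and 1 N more per mm. With the row clamped and the bar seated on the pins it stands at about 0.005.
- riser: White riser shelf, fixed: plate 250 mm (x) by 300 mm (y), top 91 mm, underside 85 mm above the bench, a leg plate along each x side, open at both y sides. A hotplate stirrer stands on it, up to 166 mm high, from 130 mm behind the -y edge. Origin on the bench under its centre. The clamping bar sticks out of its -y side.
- jar_blue_mid (a point): Amber jar with a blue cap, 50 mm across, 72 mm high, about 140 g, standing loose on the shaker's platform with its base on the platform's surface; point on its axis half-way up (36 mm above its base). z up.
- jar_white_mid (a point): Amber jar with a white cap, 50 mm across, 72 mm high, about 140 g, standing loose on the shaker's platform with its base on the platform's surface; point on its axis half-way up (36 mm above its base). z up.
- jar_orange_mid (a point): Amber jar with an orange cap, 50 mm across, 72 mm high, about 140 g, standing loose on the shaker's platform with its base on the platform's surface; point on its axis half-way up (36 mm above its base). z up.
- reagent_mid (a point): Bystander: amber reagent bottle with a blue cap, 70 mm across, 145 mm high, on the bench; point on its axis 70 mm up. Leave it alone.
- wash_mid (a point): Bystander: white wash bottle with a red cap and spout, 64 mm across, 185 mm high, on the bench; point on its axis 65 mm up. Leave it alone.
- tipbox_mid (a point): Bystander: pipette-tip box, blue below and pale above, 122 x 82 x 60 mm high, on the bench; point at its centre 30 mm up. Leave it alone.
There are look-alikes about, which are no part of the job. What is meant by the part that bears bar_grip is not green, and is the smaller of those in its own colour.

How it is judged:
By the outcome, as a careful person would: the job done as asked, in the order asked, and still so for the second after the job is handed in, with the robot touching nothing.
It also fails if it takes over 58 s, if anything falls off the work surface, if the arm or the gripper's body presses on something with over 40 N, if the wrist force passes 120 N, or if a joint passes its speed limit or range.

### The arm

A 7-joint arm with a two-finger parallel gripper is mounted at the origin on the work surface. World frame = base frame: x ahead of the robot, y to its left, z up, the work surface at z = 0. Lengths are in m, angles in rad, forces in N, time in s.
With the tool pointing down it reaches from about 0.4 to 0.875 m from the base axis. Payload 19.3 kg.
Tool frame: the origin (TCP) lies between the finger pads; the fingertips stand bot.tcp_to_tips ahead of it and the grasp point (between the pads) is the TCP (bot.tcp_to_tips is the distance from the TCP to the fingertips, in m); z points along the fingers, y is the line along which they close (so a half turn about z gives the same grasp; the last joint's range is limited). The gripper opens to 85 mm and grips with 20 to 120 N. Pads are 22 mm wide; open, the fingers measure 114 mm over their backs; the gripper's body (76 mm by 85 mm) begins 54 mm behind the grasp point. The pads swing forward as they close: fully open they stand 13 mm farther back than shut.
Start: joints at [-1.246, 0.521, -0.036, 1.599, 0.021, 1.021, -0.113], TCP at [0.24, 0.577, 0.25] pointing down, gripper open.
Joint ranges: [-2.91, 2.91], [-0.3, 2.13], [-1.5, 1.42], [0.17, 2.43], [-1.26, 4.41], [0.16, 1.93], [-2.52, 2.52]. Speed limits (rad/s): [1.89, 1.89, 2.39, 2.39, 3.01, 3.01, 3.01].

### API

Orientations are given as [roll, pitch, yaw] about the fixed x, y, z axes, in that order (R = Rz(yaw) Ry(pitch) Rx(roll)).
In Python, from workcell import telemetry, grab_frame, bot gives the robot as it stands. The module is installed in compiled form; this text tells all that it offers.
- The arm moves only by the shell command python3 -m crank 'ROWS' [FORCE]. ROWS is text: rows parted by semicolons, each of 7 numbers parted by spaces: the finger opening in m, from 0 to 0.0854, then the shift along the tool's x, y, z in m, then the turn, a rotation vector about the tool's x, y, z in degrees. A call has exactly 8 rows; each row shifts and turns the commanded pose from where the row before left it, along the tool's axes as they then stand; what a row does not reach is not made up. A row lasts 1/12 s, in which the tool goes at most 41.7 mm and 7.16 degrees, less where a joint would pass 70% of its speed; a pose out of reach is approached as far as the arm can. A call with a gripper value outside its range is refused whole. The fingers move at their own pace and stop on an object; FORCE is the grip in N (left out, the last holds). Time passes only in rows, so rows that do not move let the fingers close, or fill a call up. It gives the time, the measured TCP pose, the force, the opening and the grip force at its end, in the units of the state.
- telemetry.observe(): the state, without advancing time (a new reading comes with each control period).
- grab_frame(name): name is "side" or "top" or "wrist"; returns a dict with "pixels" (420x560x3 uint8, red, green, blue), "depth" (420x560 float32, m along the optical axis (not along the pixel's ray), 0 where there is no reading), "vertical_fov" (degrees; the focal length in pixels is half the picture's height over the tangent of half this angle, whatever the lens; pixels are square), "cx", "cy" (the principal point, pixels), "distortion" ([k1, k2, p1, p2, k3] as OpenCV has them; the pictures are not rectified), "R" (3x3) and "t" (3): a world point X has camera coordinates R X + t; the wrist camera has in their place "hand_eye" (4x4, takes a point from camera to tool coordinates, whose origin is the TCP and whose axes are the flange's). Camera axes: x right, y down, z forward; pixel columns grow to the right and rows downward; lengths in m; the calibration is good to about 2 mm. A picture is of the moment at which its call begins: read the wrist's pose just before it.
- bot.job_done(): hands the job in; it is judged then, once.
The state is a dict: "clock": time; "qpos": joint angles; "qd": joint speeds; "joint_efforts": joint torques, N m; "position": TCP position; "tool_rot": TCP orientation; "force": force on the tool from outside, world axes, zero at the start; "moment": the same for the moment, N m; "grip_width": finger opening in m; "finger_force": force on a finger pad.
Only numpy, scipy, OpenCV 4.12 (cv2) and the standard library are available. Lean on these libraries where they do the work, as an engineer would, in place of code of your own. Each camera call takes 0.05 s, during which the arm holds its last target. There are 200 camera calls.

## Working session

There is one attempt and no reset: what is moved stays moved. The work goes in short steps, Python scripts to look and compute and a shell command to move; the robot and the scene stay as the last step left them, time stands still between calls to the robot, and variables do not carry over. Pictures are saved under pics/ and viewed, at most 10 in all, crops included, and the job is handed in when it is done.

```bash
mkdir -p pics; cat > h.py <<'E'
import numpy as np, cv2
from workcell import telemetry, grab_frame, bot
from scipy.spatial.transform import Rotation as Ro
def K(f):
    h=f["pixels"].shape[0]; F=h/2/np.tan(np.radians(f["vertical_fov"])/2)
    return np.array([[F,0,f["cx"]],[0,F,f["cy"]],[0,0,1.]])
def grab(n):
    s=telemetry.observe(); f=grab_frame(n); f=dict(f)
    if "hand_eye" in f:
        H=np.array(f["hand_eye"]); T=np.eye(4); T[:3,:3]=Ro.from_euler('xyz',s["tool_rot"]).as_matrix() if np.size(s["tool_rot"])==3 else np.array(s["tool_rot"]); T[:3,3]=s["position"]
        M=np.linalg.inv(T@H); f["R"]=M[:3,:3]; f["t"]=M[:3,3]
    f["R"]=np.array(f["R"]); f["t"]=np.array(f["t"]).ravel()
    return f
def save(f,n,crop=None,s=1):
    p=f["pixels"][:,:,::-1]
    if crop: a,b,c,d=crop; p=p[b:d,a:c]
    cv2.imwrite("pics/"+n+".png",cv2.resize(p,None,fx=s,fy=s,interpolation=cv2.INTER_CUBIC))
def rays(f,uv):
    u=cv2.undistortPoints(np.array(uv,float).reshape(-1,1,2),K(f),np.array(f["distortion"])).reshape(-1,2)
    return np.c_[u,np.ones(len(u))]@f["R"], -f["R"].T@f["t"]
def onz(f,uv,z):
    d,c=rays(f,uv); return c+d*((z-c[2])/d[:,2])[:,None]
def cloud(f):
    h,w=f["depth"].shape; v,u=np.mgrid[:h,:w]
    d,c=rays(f,np.c_[u.ravel(),v.ravel()]); return (c+d*f["depth"].reshape(-1,1)).reshape(h,w,3)
E
python3 - <<'E'
from h import *
s=telemetry.observe(); print(s, bot.tcp_to_tips)
import pickle
for n in ("side","top"):
    f=grab(n); save(f,n+"0",s=1.4); pickle.dump(f,open(n+".pkl","wb")); print(n,-f["R"].T@f["t"],f["R"][2])
E
```

```text
{'clock': 0.0, 'qpos': array([-1.24620608,  0.52203039, -0.03633213,  1.59998843,  0.02118913,
        1.02109286, -0.11280097]), 'qd': array([ 0.00152229, -0.0017352 , -0.00065793, -0.00054939, -0.00137964,
       -0.00157904,  0.00190948]), 'joint_efforts': array([-1.26643583e-03, -9.27082586e+01,  1.97951742e+00, -3.69925940e+01,
        1.77693728e-02,  8.20779271e-03, -5.63801404e-05]), 'position': array([0.2402925 , 0.57662762, 0.24972246]), 'tool_rot': array([-3.14046025e+00,  6.88135748e-05,  2.74678956e+00]), 'force': array([ 0.68823201,  0.58029699, -0.42628654]), 'moment': array([-0.01938341,  0.02739345, -0.01919787]), 'finger_force': 0.0, 'grip_width': 0.0855124445031671} 0.019
side [-0.00204848 -0.96435774  1.20069153] [ 0.31690703  0.63593437 -0.70367422]
top [ 0.36851101 -0.00927104  1.5637825 ] [ 0.07699439  0.02058288 -0.99681905]
```

View pics/top0.png

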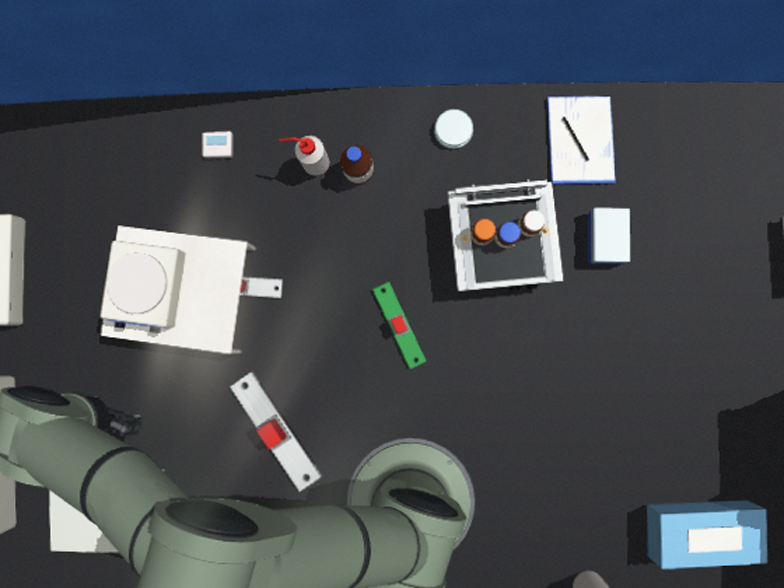

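View pics/side0.png

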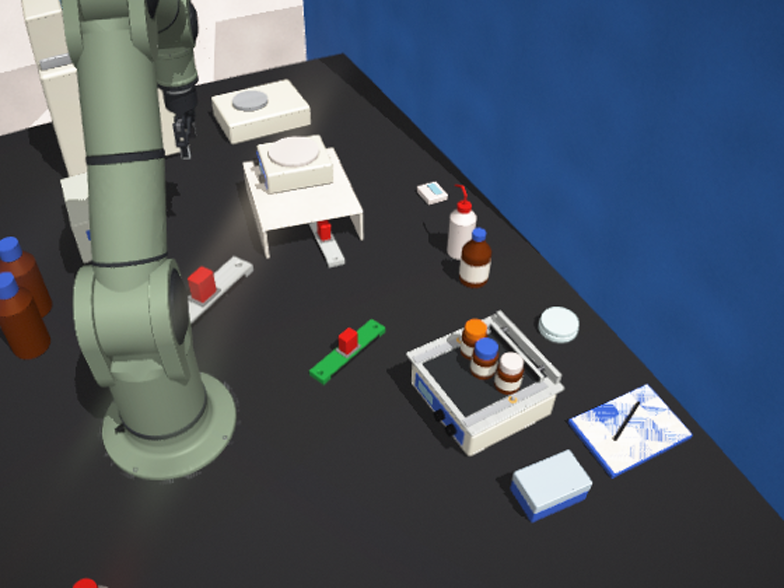

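Three bar candidates in the enlarged (1.4×) top view: the silver bar under the riser (262,287), the green bar (399,325), and a larger silver one (272,432) with a bigger grip. The riser bar fits, because it isn't green and is the smaller of the silver ones. I'll confirm with a crop.

```bash
python3 - <<'E'
from h import *
import pickle
f=pickle.load(open("top.pkl","rb")); p=f["pixels"][:,:,::-1]
a=cv2.resize(p[120:220,310:415],None,fx=4.5,fy=4.5,interpolation=cv2.INTER_CUBIC)
b=cv2.resize(p[170:270,140:240-30],None,fx=4.5,fy=4.5,interpolation=cv2.INTER_CUBIC)
cv2.imwrite("pics/crop1.png",np.hstack([a,b])); print(np.hstack([a,b]).shape)
C=cloud(f); hsv=cv2.cvtColor(f["pixels"],cv2.COLOR_RGB2HSV)
def blob(name,m,z,roi):
    x0,y0,x1,y1=roi; mm=np.zeros(m.shape,np.uint8); mm[y0:y1,x0:x1]=m[y0:y1,x0:x1]
    n,l,st,ce=cv2.connectedComponentsWithStats(mm)
    for i in range(1,n):
        if st[i,4]>25:
            zz=np.median(C[l==i],axis=0); w=onz(f,[ce[i]],z)[0]
            print(name,st[i],ce[i].round(1),"depthmed",zz.round(3),"onz",w.round(4))
H,S,V=[hsv[:,:,i] for i in range(3)]
sat=S>140
blob("red",sat&((H<6)|(H>174))&(V>80),.06,(150,190,310,330))
blob("orange",sat&(H>5)&(H<20)&(V>120),.172,(330,150,395,180))
blob("blue",sat&(H>105)&(H<130)&(V>80),.172,(340,150,395,180))
blob("white",(S<50)&(V>150)&(C[:,:,2]>.13),.172,(360,140,395,172))
m=((S<40)&(V>120)).astype(np.uint8); m[:, :172]=0; m[:,205:]=0; m[:195]=0; m[218:]=0
n,l,st,ce=cv2.connectedComponentsWithStats(m)
for i in range(1,n):
    if st[i,4]>60:
        c=max(cv2.findContours((l==i).astype(np.uint8),0,cv2.CHAIN_APPROX_NONE)[0],key=len)
        bx=cv2.boxPoints(cv2.minAreaRect(c)); print("bar",st[i],bx.round(1).tolist(),onz(f,bx,.014).round(4).tolist())
for uv in [(390,75+0)]: pass
m=((C[:,:,2]>.085)&(C[:,:,2]<.097)).astype(np.uint8)
for r in [(60,150,190,260),(310,120,415,215)]:
    mm=np.zeros_like(m); mm[r[1]:r[3],r[0]:r[2]]=m[r[1]:r[3],r[0]:r[2]]
    P=C[mm>0]; print(r,len(P),P.min(0),P.max(0), cv2.boxPoints(cv2.minAreaRect(P[:,:2].astype(np.float32))).round(3).tolist())
E
```

```text
(450, 787, 3)
red [280 226  11  12  88] [284.6 231.6] depthmed [0.401 0.015 0.06 ] onz [0.4021 0.0164 0.06  ]
red [184 301  20  20 236] [193.6 310.1] depthmed [0.168 0.299 0.084] onz [0.1647 0.3035 0.06  ]
orange [339 156  15  15 179] [346.  163.3] depthmed [ 0.594 -0.168  0.171] onz [ 0.5933 -0.1679  0.172 ]
blue [357 158  14  15 159] [363.5 165.5] depthmed [ 0.586 -0.219  0.172] onz [ 0.5859 -0.2183  0.172 ]
white [375 150  14  15 163] [381.3 157.1] depthmed [ 0.609 -0.271  0.172] onz [ 0.6094 -0.2711  0.172 ]
bar [172 195  30  18 366] [[170.1999969482422, 209.8000030517578], [172.0, 194.89999389648438], [201.6999969482422, 198.60000610351562], [199.8000030517578, 213.5]] [[0.4813, 0.3863, 0.014], [0.5297, 0.38, 0.014], [0.5153, 0.2828, 0.014], [0.4672, 0.2893, 0.014]]
(60, 150, 190, 260) 4200 [0.34632993 0.34830113 0.08501005] [0.63647993 0.68219843 0.09699723] [[0.3449999988079071, 0.3840000033378601], [0.593999981880188, 0.34700000286102295], [0.6380000114440918, 0.6460000276565552], [0.38999998569488525, 0.6830000281333923]]
(310, 120, 415, 215) 583 [ 0.47240713 -0.34084728  0.08835272] [ 0.70299574 -0.09914996  0.09699734] [[0.47099998593330383, -0.11400000005960464], [0.4869999885559082, -0.34299999475479126], [0.7059999704360962, -0.3269999921321869], [0.6890000104904175, -0.09799999743700027]]
```

View pics/crop1.png

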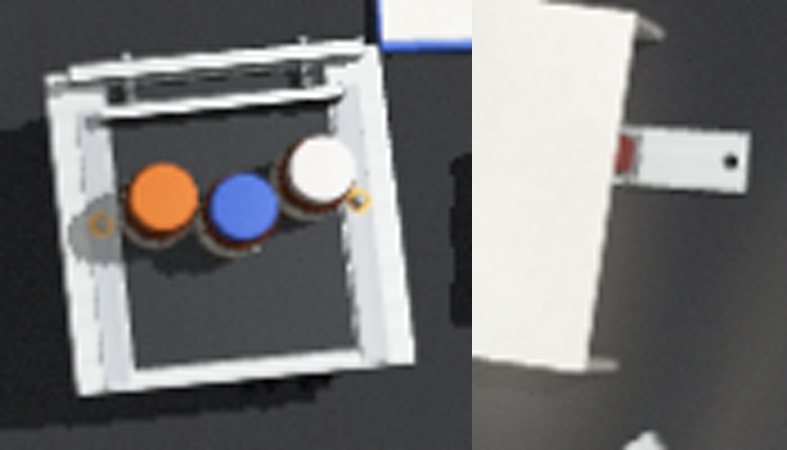

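The crop shows the riser bar's free end with its hole at native (197,205) and a small red grip just under the shelf edge, so it is confirmed as the part meant. The pins are orange-ringed at native (332,169) and (389,164). Next I compute the approach.

```bash
cat >> h.py <<'E'
def wrap(a): return (a+180)%360-180
def plan(x,y,z,yaw):
    s=telemetry.observe(); r=s["tool_rot"]; p=s["position"]; y0=np.degrees(r[2])
    d=np.array([x,y,z])-p
    t=-wrap(yaw-y0)
    R1=Ro.from_euler('xyz',r).as_matrix(); R2=Ro.from_euler('xyz',[np.pi,0,np.radians(yaw)]).as_matrix()
    print("pos",p.round(4),"yaw",round(y0,2),"rp",np.degrees(r[:2]).round(2),"q7",s["qpos"][6].round(2),"| shift now-frame mm",(R1.T@d*1e3).round(1),"| turn tool z",round(t,1),"| shift after turn",(R2.T@d*1e3).round(1))
E
python3 - <<'E'
from h import *
import pickle
f=pickle.load(open("top.pkl","rb"))
h=onz(f,[(197.2,205.4)],.014)[0]; P=onz(f,[(332.06,169.4),(389.2,164.1)],.104)
d=P[0]-P[1]; print("hole",h,"pins",P,np.linalg.norm(d),"ydir",np.degrees(np.arctan2(d[1],d[0])),"mid",P.mean(0))
g=h+.012*np.array([.145,.989,0]); print(g); plan(g[0],g[1],.12,81.6)
E
```

```text
hole [0.49352409 0.29761171 0.014     ] pins [[ 0.58655624 -0.13263076  0.104     ]
 [ 0.59898222 -0.30719269  0.104     ]] 0.1750036372396547 ydir 94.07166320540173 mid [ 0.59276923 -0.21991173  0.104     ]
[0.49526409 0.30947971 0.014     ]
pos [0.2403 0.5767 0.2498] yaw 157.38 rp [-179.94    0.  ] q7 -0.11 | shift now-frame mm [-338.1 -148.4  129.9] | turn tool z 75.8 | shift after turn [-227.1  291.3  129.8]
```

```bash
R='0.085 -0.037 -0.016 0 0 0 0'; python3 -m crank '0.085 -0.037 -0.016 0 0 0 0;0.085 -0.037 -0.016 0 0 0 0;0.085 -0.037 -0.016 0 0 0 0;0.085 -0.037 -0.016 0 0 0 0;0.085 -0.037 -0.016 0 0 0 0;0.085 -0.037 -0.016 0 0 0 0;0.085 -0.037 -0.016 0 0 0 0;0.085 -0.037 -0.016 0 0 0 0' 60
python3 -m crank '0.085 0 0 0 0 0 7;0.085 0 0 0 0 0 7;0.085 0 0 0 0 0 7;0.085 0 0 0 0 0 7;0.085 0 0 0 0 0 7;0.085 0 0 0 0 0 7;0.085 0 0 0 0 0 7;0.085 0 0 0 0 0 7'
python3 -c "
from h import *
plan(.4953,.3095,.12,81.6)"
```

```text
clock: 0.77
position: [0.4654, 0.3432, 0.2502]
tool_rot: [-3.141, -0.0, 2.747]
force: [0.8, 0.6, -0.4]
grip_width: 0.085
finger_force: 0.0
clock: 1.43
position: [0.4643, 0.3448, 0.2501]
tool_rot: [-3.141, 0.0, 1.763]
force: [-0.2, -0.3, 0.8]
grip_width: 0.085
finger_force: 0.0
pos [0.4643 0.3448 0.2501] yaw 101.03 rp [-1.7997e+02  1.0000e-02] q7 -0.42 | shift now-frame mm [-40.6  23.8 130.1] | turn tool z 19.4 | shift after turn [-30.4  35.9 130.1]
```

```bash
python3 -m crank '0.085 0 0 0 0 0 6.5;0.085 0 0 0 0 0 6.5;0.085 0 0 0 0 0 6.4;0.085 -0.01 0.012 0.02 0 0 0;0.085 -0.01 0.012 0.02 0 0 0;0.085 -0.01 0.012 0.02 0 0 0;0.085 0 0 0.02 0 0 0;0.085 0 0 0 0 0 0'
python3 - <<'E'
from h import *
f=grab("wrist"); save(f,"w1",s=1.2); import pickle; pickle.dump(f,open("w1.pkl","wb"))
plan(.4953,.3095,.12,81.6)
# expected pixel of hole
p=np.array([[.4935,.2976,.014]]); print(cv2.projectPoints(p,cv2.Rodrigues(f["R"])[0],f["t"],K(f),np.array(f["distortion"]))[0])
E
```

```text
clock: 2.1
position: [0.4948, 0.3086, 0.1669]
tool_rot: [-3.138, 0.004, 1.43]
force: [-1.8, 0.4, -0.9]
grip_width: 0.0848
finger_force: 0.0
pos [0.4951 0.3095 0.1689] yaw 81.95 rp [-1.7986e+02  1.4000e-01] q7 -0.59 | shift now-frame mm [ 0.1  0.3 48.9] | turn tool z 0.4 | shift after turn [-0.   0.2 48.9]
[[[281.53342642 212.18079218]]]
```

View pics/w1.png

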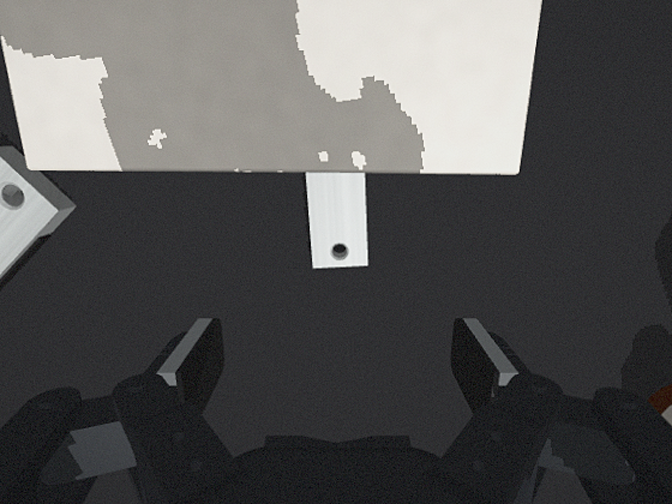

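The wrist view shows the free end with its hole at (340,251) in the picture, against (338,255) predicted, so we are well centred. The bar looks slightly skewed, so I measure its heading.

```bash
python3 - <<'E'
from h import *
import pickle
f=pickle.load(open("w1.pkl","rb")); g=cv2.cvtColor(f["pixels"],cv2.COLOR_RGB2GRAY)
L=[];Rr=[]
for v in range(150,218,3):
    r=np.where(g[v,240:325]>120)[0]+240
    L.append((r.min()-.5,v)); Rr.append((r.max()+.5,v))
l=onz(f,L,.014); r=onz(f,Rr,.014)
print(np.linalg.norm((l-r)[:,:2],axis=1)[[0,10,20]])
m=((l+r)/2)[:,:2]; d=m[0]-m[-1]; print("dir",np.degrees(np.arctan2(d[1],d[0])),m[0],m[-1])
for e in (l,r): q=e[0]-e[-1]; print(np.degrees(np.arctan2(q[1],q[0])))
col=g[190:240,270]; e=190+np.where(col>120)[0].max()+.5; col2=g[190:240,300]; e2=190+np.where(col2>120)[0].max()+.5
print(onz(f,[(270,e),(300,e2),(283.3,209)],.014))
E
```

```text
[0.04197996 0.04222638 0.04161052]
dir 84.86080605390741 [0.49949842 0.35185212] [0.49428632 0.29389935]
84.92830300459914
84.79326380431374
[[0.48190981 0.28948999 0.014     ]
 [0.50862735 0.28665117 0.014     ]
 [0.49546157 0.30029089 0.014     ]]
```

```bash
python3 -c "
from h import *
plan(.4963,.312,.021,84.9)"
python3 -m crank '0.075 0 0 0 0 0 -3;0.07 0.003 0 0.03 0 0 0;0.07 0 0 0.03 0 0 0;0.07 0 0 0.03 0 0 0;0.07 0 0 0.028 0 0 0;0.07 0 0 0.014 0 0 0;0.07 0 0 0 0 0 0;0.07 0 0 0 0 0 0' 60
python3 -c "
from h import *
plan(.4963,.312,.021,84.9)"
```

```text
pos [0.4951 0.3095 0.1689] yaw 81.95 rp [-1.7986e+02  1.4000e-01] q7 -0.59 | shift now-frame mm [  3.    1.2 147.9] | turn tool z -2.9 | shift after turn [  2.6   1.  147.9]
clock: 2.82
position: [0.4962, 0.3137, 0.0391]
tool_rot: [3.142, -0.0, 1.484]
force: [0.6, -0.2, 1.4]
grip_width: 0.0698
finger_force: 0.0
pos [0.4962 0.3137 0.0391] yaw 85.01 rp [ 1.8e+02 -1.0e-02] q7 -0.5 | shift now-frame mm [-1.7  0.2 18.1] | turn tool z 0.1 | shift after turn [-1.7  0.2 18.1]
```

```bash
python3 -m crank '0.07 -0.001 0 0.010 0 0 0;0.07 0 0 0.007 0 0 0;0.07 0 0 0 0 0 0;0.035 0 0 0 0 0 0;0.035 0 0 0 0 0 0;0.035 0 0 0 0 0 0;0.035 0 0 0 0 0 0;0.035 0 0 0 0 0 0' 60
```

```text
clock: 3.48
position: [0.4963, 0.3123, 0.0222]
tool_rot: [3.141, -0.001, 1.483]
force: [-3.0, -2.3, 10.4]
grip_width: 0.0416
finger_force: 59.1
```

```bash
python3 -m crank '0.03 0 0 -0.001 0 0 0;0.03 -0.01 0 0 0 0 0;0.03 -0.022 0 0 0 0 0;0.03 -0.025 0 0 0 0 0;0.03 -0.025 0 0 0 0 0;0.03 -0.025 0 0 0 0 0;0.03 -0.025 0 0 0 0 0;0.03 -0.023 0 0 0 0 0'
python3 -m crank '0.03 0 0 0 0 0 0;0.03 0 0 0.001 0 0 0;0.03 0 0 0 0 0 0;0.06 0 0 0 0 0 0;0.07 0 0 0 0 0 0;0.075 0 0 0 0 0 0;0.075 0 0 -0.03 0 0 0;0.075 0 0 -0.04 0 0 0'
```

```text
clock: 4.15
position: [0.482, 0.1557, 0.0225]
tool_rot: [3.141, 0.0, 1.483]
force: [0.6, -0.0, -2.4]
grip_width: 0.0413
finger_force: 60.8
clock: 4.82
position: [0.4808, 0.1574, 0.0898]
tool_rot: [-3.137, 0.003, 1.484]
force: [-0.9, -0.5, 0.8]
grip_width: 0.0745
finger_force: 0.0
```

```bash
python3 -m crank '0.08 0.02 0 -0.03 0 0 -6;0.08 0.01 0 -0.03 0 0 -7;0.08 0 0 -0.03 0 0 -7;0.08 0 0 -0.02 0 0 -7;0.08 0 0 0 0 0 -7;0.08 0 0 0 0 0 -7;0.08 0 0 0 0 0 -7;0.08 0 0 0 0 0 -7'
python3 -m crank '0.08 0 0 0 0 0 -7;0.08 0 0 0 0 0 -7;0.08 0 0 0 0 0 -7;0.08 0 0 0 0 0 -7;0.08 0 0 0 0 0 -7;0.08 0 0 0 0 0 0;0.08 0 0 0 0 0 0;0.08 0 0 0 0 0 0'
python3 - <<'E'
from h import *
f=grab("wrist"); save(f,"w2",s=1.2); import pickle; pickle.dump(f,open("w2.pkl","wb"))
g=grab("top"); save(g,"t2"); pickle.dump(g,open("t2.pkl","wb"))
for f,n in ((f,"w"),(g,"t")):
    hsv=cv2.cvtColor(f["pixels"],cv2.COLOR_RGB2HSV); H,S,V=[hsv[:,:,i] for i in range(3)]
    C=cloud(f)
    m=((S>140)&((H<6)|(H>174))&(V>80)&(abs(C[:,:,2]-.06)<.006)).astype(np.uint8)
    k,l,st,ce=cv2.connectedComponentsWithStats(m)
    for i in range(1,k):
        if st[i,4]>20: print(n,st[i],onz(f,[ce[i]],.06),cv2.minAreaRect(np.argwhere(l==i)[:,::-1].astype(np.float32)),C[l==i].mean(0), cv2.minAreaRect(C[l==i][:,:2].astype(np.float32)*1000))
plan(.485,.215,.2,175)
E
```

```text
clock: 5.48
position: [0.4839, 0.188, 0.2014]
tool_rot: [3.141, 0.0, 2.45]
force: [0.2, 0.3, -0.4]
grip_width: 0.08
finger_force: 0.0
clock: 6.15
position: [0.484, 0.1877, 0.2012]
tool_rot: [3.142, -0.0, 3.05]
force: [0.5, 0.8, -0.3]
grip_width: 0.0798
finger_force: 0.0
w [  34   99   53   54 1608] [[0.40385014 0.02011349 0.06      ]] ((60.668914794921875, 125.23648071289062), (51.38145446777344, 33.130577087402344), 54.46232223510742) [0.40393043 0.01984055 0.05955722] ((404.1819152832031, 18.502513885498047), (36.150142669677734, 27.13178253173828), 23.370624542236328)
w [ 311  188   43   31 1257] [[0.48780529 0.23092045 0.06      ]] ((332.0, 203.0), (30.0, 42.0), 90.0) [0.48794705 0.23095955 0.05967929] ((488.78887939453125, 231.30038452148438), (35.79762268066406, 25.90623664855957), 85.22579193115234)
t [280 226  11  12  82] [[0.4018776  0.01575372 0.06      ]] ((284.6000061035156, 231.7000274658203), (10.733125686645508, 7.602630138397217), 63.43495178222656) [0.40189111 0.01576222 0.05962764] ((401.8314208984375, 16.352386474609375), (33.42914581298828, 23.634828567504883), 25.375268936157227)
pos [0.484  0.1878 0.2013] yaw 174.83 rp [-179.99   -0.  ] q7 0.92 | shift now-frame mm [ 1.4 27.2  1.3] | turn tool z -0.2 | shift after turn [ 1.3 27.2  1.3]
```

View pics/w2.png

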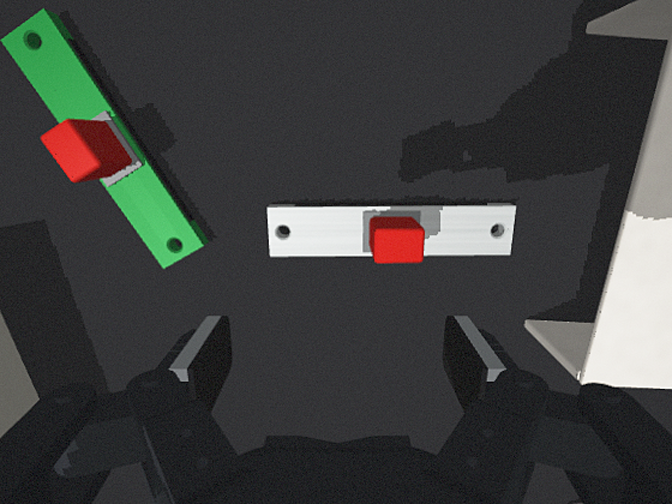

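The wrist view shows the bar flat on the clear bench: holes at (283,231) and (498,230), red grip at (397,240). It is drawn fully out and released.

```bash
python3 -c "
from h import *
import pickle
f=pickle.load(open('w2.pkl','rb')); print(onz(f,[(283/1.2,231/1.2),(498/1.2,230/1.2)],.014))
plan(.488,.2312,.04,174.9)"
```

```text
[[0.48119888 0.14419338 0.014     ]
 [0.49663586 0.31926027 0.014     ]]
pos [0.484  0.1878 0.2013] yaw 174.83 rp [-179.99   -0.  ] q7 0.92 | shift now-frame mm [-1.000e-01  4.360e+01  1.613e+02] | turn tool z -0.1 | shift after turn [ -0.2  43.6 161.3]
```

```bash
python3 -m crank '0.08 0 0.022 0 0 0 0;0.08 0 0.022 0.02 0 0 0;0.08 0 0 0.03 0 0 0;0.08 0 0 0.03 0 0 0;0.08 0 0 0.03 0 0 0;0.08 0 0 0.03 0 0 0;0.08 0 0 0.015 0 0 0;0.08 0 0 0.006 0 0 0'
python3 -m crank '0.08 0 0 0 0 0 0;0.06 0 0 0 0 0 0;0.03 0 0 0 0 0 0;0.02 0 0 0 0 0 0;0.02 0 0 0 0 0 0;0.02 0 0 0 0 0 0;0.02 0 0 0 0 0 0;0.02 0 0 0 0 0 0' 100
python3 -c "
from h import *
plan(.488,.2312,.2,178)"
```

```text
clock: 6.92
position: [0.4867, 0.2311, 0.0379]
tool_rot: [-3.139, -0.003, 3.053]
force: [-0.9, 0.4, -0.6]
grip_width: 0.0798
finger_force: 0.0
clock: 7.58
position: [0.4885, 0.2318, 0.0416]
tool_rot: [3.141, 0.002, 3.054]
force: [-2.6, -1.6, 14.7]
grip_width: 0.0348
finger_force: 100.1
pos [0.4885 0.2318 0.0416] yaw 174.96 rp [1.7995e+02 9.0000e-02] q7 0.8 | shift now-frame mm [   0.2   -0.4 -158.4] | turn tool z -3.0 | shift after turn [   0.5   -0.6 -158.4]
```

```bash
python3 -m crank '0.02 0 0 -0.01 0 0 0;0.02 0 0 -0.02 0 0 0;0.02 0 0 -0.03 0 0 0;0.02 0 0 -0.03 0 0 0;0.02 0 -0.01 -0.03 0 0 0;0.02 0 -0.02 -0.03 0 0 0;0.02 0 -0.03 -0.01 0 0 0;0.02 0 -0.035 0 0 0 0'
python3 -c "
from h import *
plan(.520,-.225,.2,184.07)"
```

```text
clock: 8.25
position: [0.4804, 0.1373, 0.2038]
tool_rot: [3.139, 0.005, 3.056]
force: [1.1, -0.2, -4.4]
grip_width: 0.0347
finger_force: 100.5
pos [0.4804 0.1373 0.2038] yaw 175.09 rp [179.85   0.27] q7 1.02 | shift now-frame mm [ -70.5 -357.6    3.2] | turn tool z -9.0 | shift after turn [ -13.8 -364.2    3.8]
```

```bash
python3 -m crank '0.02 0 0 0 0 0 -4.5;0.02 0 -0.02 0 0 0 -4.5;0.02 -0.002 -0.036 0 0 0 0;0.02 -0.002 -0.036 0 0 0 0;0.02 -0.002 -0.036 0 0 0 0;0.02 -0.002 -0.036 0 0 0 0;0.02 -0.002 -0.036 0 0 0 0;0.02 -0.002 -0.036 0 0 0 0'
python3 -m crank '0.02 -0.002 -0.036 0 0 0 0;0.02 0 -0.036 0 0 0 0;0.02 0 -0.03 0 0 0 0;0.02 0 -0.015 0 0 0 0;0.02 0 0 0 0 0 0;0.02 0 0 0 0 0 0;0.02 0 0 0 0 0 0;0.02 0 0 0 0 0 0'
python3 - <<'E'
from h import *
import pickle
f=grab("wrist"); save(f,"w3",s=1.2); pickle.dump(f,open("w3.pkl","wb"))
g=grab("top"); pickle.dump(g,open("t3.pkl","wb")); g=grab("side"); pickle.dump(g,open("s3.pkl","wb"))
plan(.520,-.225,.156,184.07)
E
```

```text
clock: 8.92
position: [0.506, -0.0997, 0.2012]
tool_rot: [-3.141, 0.001, -3.072]
force: [1.4, 0.2, -3.3]
grip_width: 0.0349
finger_force: 101.1
clock: 9.58
position: [0.5165, -0.2132, 0.2007]
tool_rot: [3.141, 0.0, -3.071]
force: [-0.5, 0.5, -4.2]
grip_width: 0.0348
finger_force: 101.1
pos [ 0.5166 -0.2136  0.2005] yaw -175.96 rp [1.8e+02 1.0e-02] q7 1.88 | shift now-frame mm [ -2.6 -11.6  44.5] | turn tool z -0.0 | shift after turn [ -2.6 -11.6  44.5]
```

View pics/w3.png

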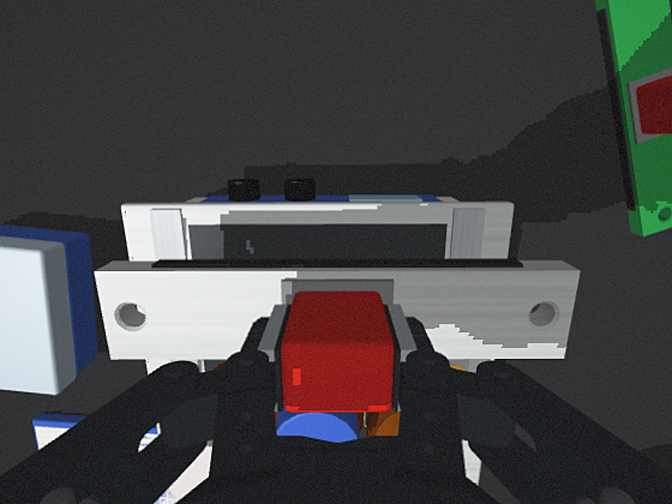

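The wrist view shows the held bar with holes at (130,315) and (543,314), and the platform's rails ahead of it at about x 168 and 469. I'll check the side alignment of the holes against the rails using this one camera.

```bash
python3 - <<'E'
from h import *
import pickle
f=pickle.load(open("w3.pkl","rb")); px=f["pixels"]
p=np.array([.5166,-.2136]); yw=np.radians(-175.96); tx=np.array([np.cos(yw),np.sin(yw)]); ty=np.array([np.sin(yw),-np.cos(yw)])
tool=lambda w:[((q[:2]-p)@tx*1e3).round(1).tolist()for q in w],[((q[:2]-p)@ty*1e3).round(1).tolist() for q in w]
print("holes",tool(onz(f,[(130/1.2,315/1.2),(543/1.2,314/1.2)],.173)))
g=cv2.cvtColor(px,cv2.COLOR_RGB2GRAY).astype(int)
for v in (180,190,200,210): print(v,g[v,100:170:2].tolist(),g[v,360:440:2].tolist())
print("bar left/right ends px", )
# platform rail candidates at z=.102
print("rails L R (front)",tool(onz(f,[(152/1.2,230/1.2),(185/1.2,230/1.2),(450/1.2,230/1.2),(488/1.2,230/1.2)],.102)))
C=cloud(f)
for u,v in [(168,230),(120,230),(469,230),(500,230),(300,230),(300,208)]: print((u,v),C[int(v/1.2),int(u/1.2)].round(4),tool([C[int(v/1.2),int(u/1.2)]]))
t=pickle.load(open("t3.pkl","rb")); cv2.imwrite("pics/t3.png",cv2.resize(t["pixels"][110:225,300:420,::-1],None,fx=5,fy=5,interpolation=cv2.INTER_CUBIC))
E
```

```text
Traceback (most recent call last):
NameError: name 'w' is not defined. Did you mean: 'yw'?
```

```bash
python3 - <<'E'
from h import *
import pickle
f=pickle.load(open("w3.pkl","rb")); px=f["pixels"]
p=np.array([.5166,-.2136]); yw=np.radians(-175.96); A=np.array([[np.cos(yw),np.sin(yw)],[np.sin(yw),-np.cos(yw)]]).T
tool=lambda w:((np.array(w)[:,:2]-p)@A*1e3).round(1).tolist()
print("holes",tool(onz(f,[(130/1.2,315/1.2),(543/1.2,314/1.2)],.173)))
for v in (230,250):
  print("rails L R",tool(onz(f,[(152/1.2,v/1.2),(185/1.2,v/1.2),(450/1.2,v/1.2),(488/1.2,v/1.2)],.102)))
C=cloud(f)
for u,v in [(168,230),(135,230),(469,230),(500,230),(300,230),(300,208)]: print((u,v),C[int(v/1.2),int(u/1.2)].round(4))
g=cv2.cvtColor(px,cv2.COLOR_RGB2GRAY).astype(int)
for v in (185,200): print(v,g[v,100:165:2].tolist(),g[v,360:430:2].tolist())
t=pickle.load(open("t3.pkl","rb")); cv2.imwrite("pics/t3.png",cv2.resize(t["pixels"][110:225,300:420,::-1],None,fx=5,fy=5,interpolation=cv2.INTER_CUBIC))
E
```

```text
holes [[-0.4, -87.3], [-0.1, 88.5]]
rails L R [[20.2, -107.4], [20.1, -88.0], [20.0, 66.9], [20.0, 89.2]]
rails L R [[8.0, -109.0], [8.0, -89.3], [7.9, 67.9], [7.8, 90.5]]
(168, 230) [ 0.5028 -0.3124  0.1026]
(135, 230) [ 0.5046 -0.3331  0.1006]
(469, 230) [ 0.4907 -0.1378  0.102 ]
(500, 230) [ 0.4898 -0.1188  0.1003]
(300, 230) [ 0.4979 -0.2358  0.1006]
(300, 208) [ 0.4852 -0.2364  0.1   ]
185 [34, 86, 248, 240, 241, 240, 241, 241, 240, 240, 240, 240, 239, 223, 226, 231, 227, 228, 227, 226, 232, 226, 228, 229, 231, 222, 112, 128, 246, 243, 243, 242, 242] [157, 156, 157, 155, 156, 155, 152, 146, 142, 121, 126, 129, 129, 126, 125, 126, 124, 125, 124, 131, 130, 131, 147, 145, 145, 144, 143, 143, 142, 142, 144, 139, 145, 117, 34]
200 [33, 39, 2, 251, 238, 238, 238, 237, 238, 237, 239, 236, 236, 237, 220, 226, 228, 224, 224, 226, 227, 227, 223, 226, 229, 230, 216, 112, 209, 137, 87, 89, 89] [45, 42, 43, 36, 42, 36, 142, 142, 93, 126, 126, 126, 125, 125, 127, 126, 128, 126, 126, 130, 129, 142, 142, 138, 135, 135, 140, 137, 137, 135, 140, 138, 130, 36, 40]
```

View pics/t3.png

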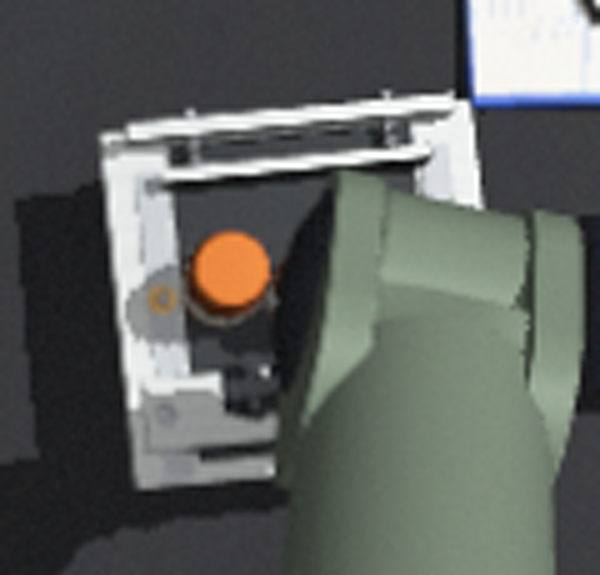

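```bash
python3 -m crank '0.02 0 -0.006 0 0 0 0;0.02 0 -0.0055 0.01 0 0 0;0.02 0 0 0.015 0 0 0;0.02 0 0 0.01 0 0 0;0.02 0 0 0.007 0 0 0;0.02 0 0 0.003 0 0 0;0.02 0 0 0 0 0 0;0.02 0 0 0 0 0 0'
cat > meas.py <<'E'
from h import *
import pickle,sys
n=sys.argv[1]; s=telemetry.observe(); f=grab("wrist"); pickle.dump(f,open(n+".pkl","wb")); save(f,n,s=1.2)
p=s["position"]; yw=s["tool_rot"][2]; A=np.array([[np.cos(yw),np.sin(yw)],[np.sin(yw),-np.cos(yw)]]).T
tool=lambda w:((np.array(w)[:,:2]-p[:2])@A*1e3)
print("pos",p.round(4),"rpy",np.degrees(s["tool_rot"]).round(2),"F",s["force"].round(1),"M",s["moment"].round(2))
g=cv2.cvtColor(f["pixels"],cv2.COLOR_RGB2GRAY)
# front edge of platform: first depth z in .095-.105 going down each column
C=cloud(f); E=[]
for u in range(150,390,6):
    col=np.where((C[:200,u,2]>.097)&(C[:200,u,2]<.106))[0]
    if len(col): E.append((u,col.min()-.5))
T=tool(onz(f,E,.100)); k=np.polyfit(T[:,1],T[:,0],1); r=T[:,0]-np.polyval(k,T[:,1]); ok=abs(r)<2
k=np.polyfit(T[ok,1],T[ok,0],1); print("front edge tool x at y=0:",k[1].round(2),"slope deg",np.degrees(np.arctan(k[0])).round(2),ok.sum(),len(ok))
# holes: dark blobs near ends
zt=p[2]-.0276
for name,u0,u1 in (("L",85,135),("R",425,480)):
    m=np.zeros_like(g); m[240:285,u0:u1]=(cv2.GaussianBlur(g,(3,3),0)[240:285,u0:u1]<cv2.medianBlur(g,31)[240:285,u0:u1]*.8)
    k2,l,st,ce=cv2.connectedComponentsWithStats(m)
    for i in range(1,k2):
        if 80<st[i,4]<900: print(name,st[i],tool(onz(f,[ce[i]],zt)).round(1))
E
python3 meas.py w4
```

```text
clock: 10.4
position: [0.5174, -0.2258, 0.1554]
tool_rot: [-3.142, 0.0, -3.072]
force: [-0.1, -0.1, -3.5]
grip_width: 0.0349
finger_force: 101.1
pos [ 0.5174 -0.2258  0.1554] rpy [-1.8000e+02  1.0000e-02 -1.7602e+02] F [-0.1 -0.1 -3.5] M [ 0.01 -0.03  0.01]
front edge tool x at y=0: 36.2 slope deg 0.27 40 40
L [ 96 252  26  23 429] [[ -0.8 -88.2]]
R [442 252  21  19 282] [[-0.1 88. ]]
```

View pics/w4.png

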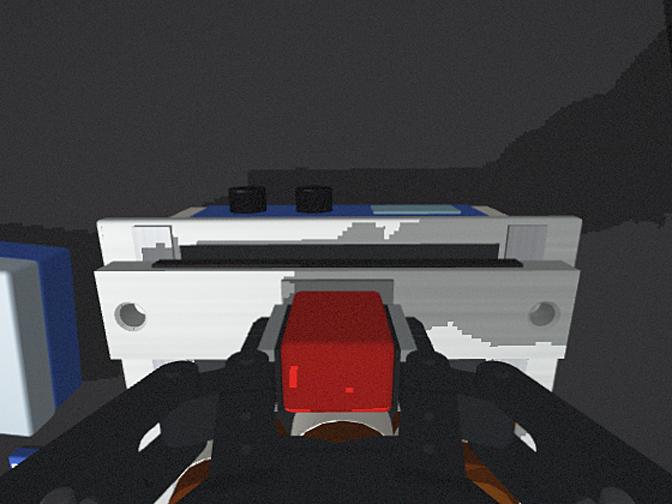

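The view shows the bar lowered in front of the jars, with rails at about (153,235) and (527,235) and holes at (131,315) and (543,314). I'll check the lateral alignment more precisely from row profiles.

```bash
cat > lat.py <<'E'
from h import *
import pickle,sys
f=pickle.load(open(sys.argv[1]+".pkl","rb")); p=np.array(eval(sys.argv[2])); yw=np.radians(float(sys.argv[3])); v0=int(sys.argv[4])
A=np.array([[np.cos(yw),np.sin(yw)],[np.sin(yw),-np.cos(yw)]]).T
g=f["pixels"].astype(float).sum(2)/3
for v in (v0,v0+4,v0+8):
    G=g[v-1:v+2].mean(0)
    def edges(a,b): 
        d=np.abs(np.diff(G[a:b])); i=np.argsort(d)[::-1][:5]; return sorted((a+i+.5).tolist())
    for a,b in ((85,160),(400,482)):
        e=edges(a,b); y=((onz(f,[(x,v) for x in e],.102)[:,:2]-p)@A*1e3)
        print(v,e,y[:,1].round(1),"x",y[0,0].round(1))
E
python3 lat.py w4 '[.5174,-.2258]' -176.02 192
```

```text
192 [140.5, 141.5, 142.5, 143.5, 144.5] [-78.1 -77.5 -77.  -76.4 -75.9] x 30.4
192 [421.5, 422.5, 423.5, 424.5, 455.5] [79.1 79.6 80.2 80.8 98.2] x 30.2
196 [85.5, 141.5, 142.5, 143.5, 144.5] [-109.5  -77.8  -77.3  -76.7  -76.1] x 28.2
196 [407.5, 421.5, 423.5, 454.5, 455.5] [71.5 79.3 80.5 98.  98.6] x 27.9
200 [141.5, 142.5, 143.5, 147.5, 148.5] [-78.1 -77.5 -77.  -74.7 -74.1] x 25.8
200 [420.5, 421.5, 422.5, 423.5, 454.5] [79.1 79.6 80.2 80.8 98.4] x 25.6
```

```bash
python3 -m crank '0.02 -0.005 0.0005 0 0 0 0;0.02 -0.006 0.0004 0 0 0 0;0.02 -0.005 0 0 0 0 0;0.02 -0.004 0 0 0 0 0;0.02 -0.004 0 0 0 0 0;0.02 -0.004 0 0 0 0 0;0.02 -0.004 0 0 0 0 0;0.02 -0.004 0 0 0 0 0' 
python3 -m crank '0.02 -0.004 0 0 0 0 0;0.02 -0.004 0 0 0 0 0;0.02 -0.004 0 0 0 0 0;0.02 -0.004 0 0 0 0 0;0.02 -0.004 0 0 0 0 0;0.02 -0.003 0 0 0 0 0;0.02 -0.003 0 0 0 0 0;0.02 0 0 0 0 0 0' 
python3 meas.py w5
python3 - <<'E'
from h import *
import pickle
f=grab("side"); pickle.dump(f,open("s5.pkl","wb")); g=f["pixels"][200:330,280:420,::-1]; cv2.imwrite("pics/s5.png",cv2.resize(g,None,fx=4.5,fy=4.5,interpolation=cv2.INTER_CUBIC))
E
```

```text
clock: 11.12
position: [0.5534, -0.2224, 0.1552]
tool_rot: [3.142, -0.0, -3.072]
force: [-1.8, -0.1, -3.5]
grip_width: 0.035
finger_force: 101.2
clock: 11.78
position: [0.5797, -0.2205, 0.1553]
tool_rot: [-3.142, 0.001, -3.072]
force: [-0.2, 0.1, -4.5]
grip_width: 0.035
finger_force: 101.2
pos [ 0.5797 -0.2205  0.1553] rpy [-1.8000e+02  3.0000e-02 -1.7601e+02] F [-0.2  0.1 -4.5] M [ 0.   -0.07  0.  ]
front edge tool x at y=0: 97.67 slope deg -0.05 40 40
L [ 96 252  26  23 424] [[ -0.8 -88.2]]
R [442 252  21  19 284] [[-0.1 88. ]]
```

View pics/s5.png

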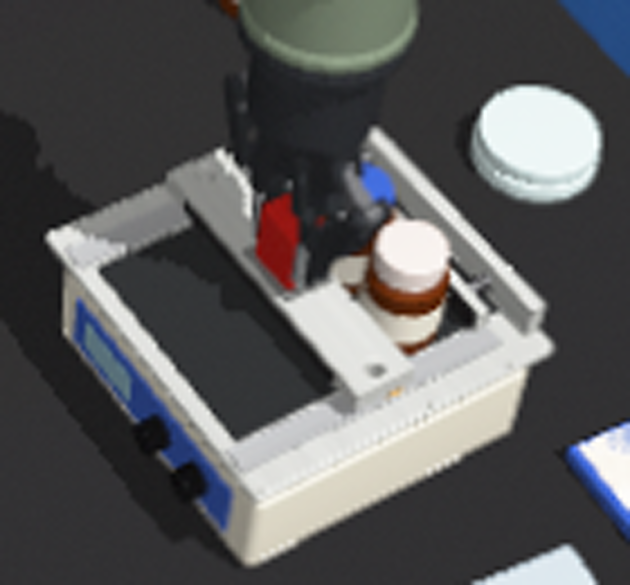

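The side view shows the white jar upright behind the bar edge, with the hole at (376,370) about 15 mm short of the orange pin at (395,392), and the blue cap upright too. I carry on pushing slowly.

```bash
python3 -m crank '0.02 -0.002 0 0 0 0 0;0.02 -0.002 0 0 0 0 0;0.02 -0.002 0 0 0 0 0;0.02 -0.002 0 0 0 0 0;0.02 -0.002 0 0 0 0 0;0.02 -0.002 0 0 0 0 0;0.02 -0.002 0 0 0 0 0;0.02 0 0 0 0 0 0' 
python3 meas.py w6
```

```text
clock: 12.55
position: [0.5935, -0.2195, 0.1553]
tool_rot: [-3.142, 0.0, -3.072]
force: [0.6, 0.0, -3.5]
grip_width: 0.0349
finger_force: 101.3
pos [ 0.5935 -0.2195  0.1553] rpy [-1.8000e+02  2.0000e-02 -1.7601e+02] F [ 0.6  0.  -3.5] M [-0.05  0.14  0.02]
front edge tool x at y=0: 106.68 slope deg 0.24 40 40
L [ 96 252  26  23 425] [[ -0.8 -88.2]]
R [441 252  22  19 286] [[-0.1 88. ]]
```

```bash
python3 -m crank '0.02 -0.0015 0 0 0 0 0;0.02 -0.0015 0 0 0 0 0;0.02 -0.0015 0 0 0 0 0;0.02 -0.0015 0 0 0 0 0;0.02 -0.001 0 0 0 0 0;0.02 -0.001 0 0 0 0 0;0.02 0 0 0 0 0 0;0.02 0 0 0 0 0 0' 
python3 meas.py w7
```

```text
clock: 13.27
position: [0.6003, -0.2193, 0.1551]
tool_rot: [3.142, -0.002, -3.072]
force: [-7.8, -0.4, 0.1]
grip_width: 0.0349
finger_force: 101.7
pos [ 0.6003 -0.2193  0.1551] rpy [ 1.8000e+02 -1.0000e-01 -1.7603e+02] F [-7.8 -0.4  0.1] M [0.01 1.77 0.22]
front edge tool x at y=0: 109.1 slope deg 0.24 40 40
L [ 96 252  26  23 433] [[ -0.7 -88.1]]
R [442 252  21  19 280] [[ 0. 88.]]
```

```bash
python3 - <<'E'
import pickle,numpy as np,cv2
for n in ("w4","w7"):
    g=cv2.cvtColor(pickle.load(open(n+".pkl","rb"))["pixels"],cv2.COLOR_RGB2GRAY)
    for a in (98,441):
        print(n,a); print("\n".join(" ".join("%3d"%x for x in r) for r in g[248:278:2,a:a+24:2]))
E
```

```text
w4 98
238 237 237 238 239 237 237 238 237 236 236 236
238 239 240 242 243 243 240 239 237 238 238 238
239 248 177 176 186 194 206 216 241 236 237 236
223 149 167  90  85  78  77 191 227 230 236 236
143 166  82  90  85  92  93  85 252 239 225 236
156  92  88  86  88  88  90  90 171 248 239 226
155  90  89  92  91  95  96  97  92 114 255 231
149  88  91  94  95  99 100 103 100 100  98 115
154 129  91  94  92  95 103  98 102 103 104 106
153 161  93  97 104  99 107 104 101 103  99 137
145 154 149  91  98  98 104 106 104 107  93 220
217 150 129 167  85 100 101 101 100  90 182 206
234 218 156 167 175 186 171 145 171 207 201 231
236 237 244 168 174 180 191 196 196 198 233 236
235 236 235 237 242 233 221 234 240 237 235 235
w4 441
135 135 136 134 140 139 138 140 137 138 138 137
141 141 141 142 142 147 142 136 146 142 142 141
137 136 141 133 117 101  95 102 113 109 117 142
141 145 128 137 133  86  83  87  87  95 116 114
142 128 129 147  99  93  90  85  87  81 114 116
140 127 137 113  92  91  90  88  89  87  83 125
122 118  97  98  95 102  90  95  93  90  83 118
111 102 102 101  97 100  94  90
[... 1105 characters left out ...]
 139 140 137 139 143 138 141
141 145 142 142 141 142 133 128 135 142 140 139
137 134 141 134 113  88  81  90 108 114 111 134
142 145 124 143 135  87  82  87  87  89 117 114
142 131 132 149  90  92  88  84  89  86  93 120
139 124 128 104  91  93  91  91  88  84  80 127
114 110  96  94 101  94  94  95  88  89  80 120
112 106 105 102 100  99  91  96  87  87  77 125
116 100  95  99  96  97  96  96  91  91 107 126
125  96  97 100  95  97  97  93  95  86 124 130
130 110 106 103 102 100 106  98  91 133 132 128
138 134 118 105  97  99  97 118 138 134 134 139
142 138 136 138 139 141 139 132 130 131 138 139
137 137 140 136 133 134 136 131 139 146 140 142
138 137 143 139 139 140 139 145 141 141 141 141
```

```bash
python3 -m crank '0.02 -0.001 0 0 0 0 0;0.02 -0.001 0 0 0 0 0;0.02 -0.0005 0 0 0 0 0;0.02 0 0 0 0 0 0;0.02 0 0 0 0 0 0;0.02 0 0 0.001 0 0 0;0.02 0 0 0.001 0 0 0;0.02 0 0 0 0 0 0' 
python3 meas.py w8
```

```text
clock: 13.98
position: [0.6023, -0.2193, 0.1529]
tool_rot: [3.142, -0.003, -3.073]
force: [-8.7, -0.8, -0.7]
grip_width: 0.0351
finger_force: 101.9
pos [ 0.6023 -0.2193  0.1529] rpy [ 1.8000e+02 -1.5000e-01 -1.7604e+02] F [-8.7 -0.8 -0.7] M [-0.18  2.23  0.25]
front edge tool x at y=0: 111.03 slope deg 0.1 40 40
L [ 96 252  26  23 431] [[ -0.7 -88.1]]
R [442 252  21  19 285] [[ 0.2 88. ]]
```

```bash
python3 -m crank '0.02 -0.0007 0 0 0 0 0;0.02 0 0 0 0 0 0;0.02 0 0 0.001 0 0 0;0.02 0 0 0.001 0 0 0;0.02 0 0 0.001 0 0 0;0.02 0 0 0 0 0 0;0.02 0 0 0 0 0 0;0.02 0 0 0 0 0 0' 
python3 meas.py w9
```

```text
clock: 14.7
position: [0.6029, -0.2193, 0.1499]
tool_rot: [3.142, -0.003, -3.073]
force: [-11.8, -0.4, -1.4]
grip_width: 0.0351
finger_force: 101.7
pos [ 0.6029 -0.2193  0.1499] rpy [ 1.8000e+02 -1.7000e-01 -1.7605e+02] F [-11.8  -0.4  -1.4] M [-0.23  2.37  0.18]
front edge tool x at y=0: 111.63 slope deg 0.22 40 40
L [ 96 252  26  23 445] [[ -0.3 -87.9]]
R [442 252  21  19 285] [[ 0.2 88. ]]
```

```bash
python3 -m crank '0.02 0 0 0.001 0 0 0;0.02 0 0 0.001 0 0 0;0.02 0 0 0.001 0 0 0;0.02 0 0 0 0 0 0;0.02 0 0 0.001 0 0 0;0.02 0 0 0.001 0 0 0;0.02 0 0 0 0 0 0;0.02 0 0 0 0 0 0' 
python3 meas.py w10
```

```text
clock: 15.42
position: [0.6029, -0.2193, 0.1449]
tool_rot: [3.142, -0.003, -3.073]
force: [-9.3, -1.8, -0.5]
grip_width: 0.0352
finger_force: 101.8
pos [ 0.6029 -0.2193  0.1449] rpy [ 1.8000e+02 -1.7000e-01 -1.7605e+02] F [-9.3 -1.8 -0.5] M [-0.19  2.37  0.29]
front edge tool x at y=0: 111.66 slope deg 0.29 40 40
L [ 96 252  26  23 397] [[ -0.7 -88.6]]
R [441 252  22  19 234] [[-0.2 88.3]]
```

```bash
python3 -m crank '0.02 0 0 0.0007 0 0 0;0.02 0 0 0.0007 0 0 0;0.02 0 0 0.0005 0 0 0;0.02 0 0 0 0 0 0;0.02 0 0 0.0005 0 0 0;0.02 0 0 0 0 0 0;0.02 0 0 0 0 0 0;0.02 0 0 0 0 0 0' 
python3 meas.py w11
```

```text
clock: 16.13
position: [0.6029, -0.2193, 0.1437]
tool_rot: [-3.141, -0.002, -3.073]
force: [-17.2, 1.0, 17.6]
grip_width: 0.0345
finger_force: 104.3
pos [ 0.6029 -0.2193  0.1437] rpy [-1.7999e+02 -1.4000e-01 -1.7605e+02] F [-17.2   1.   17.6] M [0.45 3.88 0.34]
front edge tool x at y=0: 111.67 slope deg 0.27 40 40
L [ 96 252  26  23 387] [[ -0.7 -88.6]]
R [441 252  22  19 228] [[-0.2 88.2]]
```

```bash
python3 -m crank '0.036 0 0 0 0 0 0;0.045 0 0 0 0 0 0;0.055 0 0 0 0 0 0;0.06 0 0 0 0 0 0;0.06 0 0 -0.005 0 0 0;0.06 0 0 -0.015 0 0 0;0.06 0 0 -0.02 0 0 0;0.06 0 0 -0.03 0 0 0' 
python3 -m crank '0.06 0 0 -0.04 0 0 0;0.06 0.02 0 -0.03 0 0 0;0.06 0.04 0 0 0 0 0;0.06 0.04 0 0 0 0 0;0.06 0.03 0 0 0 0 0;0.06 0 0.03 0 0 0 0;0.06 0 0.03 0 0 0 0;0.06 0 0.03 0 0 0 0'
python3 - <<'E'
from h import *
import pickle
f=grab("side"); t=grab("top"); pickle.dump((f,t),open("fin.pkl","wb"))
a=cv2.resize(f["pixels"][205:325,280:410,::-1],(400,370),interpolation=cv2.INTER_CUBIC)
b=cv2.resize(t["pixels"][110:225,300:424,::-1],(400,370),interpolation=cv2.INTER_CUBIC)
cv2.imwrite("pics/fin.png",np.hstack([a,b]))
C=cloud(t); hsv=cv2.cvtColor(t["pixels"],cv2.COLOR_RGB2HSV); H,S,V=[hsv[:,:,i] for i in range(3)]
x=np.array([np.cos(np.radians(4.07)),np.sin(np.radians(4.07))]); R=np.array([x,[-x[1],x[0]]])
for n,m in (("red",(S>140)&((H<6)|(H>174))&(abs(C[:,:,2]-.162)<.01)),("orange",(S>140)&(H>5)&(H<20)&(C[:,:,2]>.16)),("blue",(S>140)&(H>105)&(H<130)&(abs(C[:,:,2]-.172)<.006)),("white",(S<50)&(V>150)&(abs(C[:,:,2]-.172)<.006))):
    mm=np.zeros(m.shape,bool); mm[130:215,310:415]=m[130:215,310:415]
    P=C[mm]; print(n,len(P),np.median(P,0).round(4), (R@(P.mean(0)[:2]-[.5928,-.2199])*1e3).round(1) if len(P) else "")
print(telemetry.observe()["position"])
E
```

```text
clock: 16.85
position: [0.6034, -0.2185, 0.2123]
tool_rot: [3.141, -0.003, -3.072]
force: [0.4, -0.4, -0.5]
grip_width: 0.0598
finger_force: 0.0
clock: 17.52
position: [0.4678, -0.1374, 0.2837]
tool_rot: [-3.141, 0.001, -3.074]
force: [1.1, 0.3, -0.1]
grip_width: 0.06
finger_force: 0.0
red 105 [ 0.5984 -0.2191  0.1621] [6.7 0.4]
orange 175 [ 0.6418 -0.1643  0.1716] [50.8 52. ]
blue 148 [ 0.6464 -0.2149  0.1717] [53.4  1.4]
white 158 [ 0.6508 -0.2687  0.1722] [ 54.5 -52.1]
[ 0.46844357 -0.13397274  0.28370646]
```

View pics/fin.png

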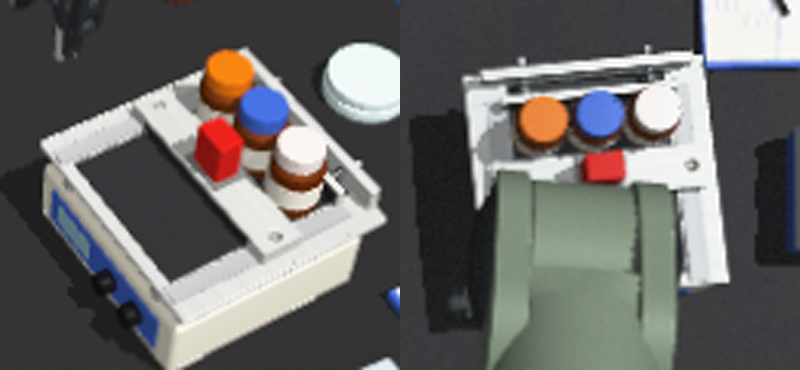

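The final view shows the three jars upright in a row at (543,120), (599,113) and (657,107), with the bar across in front and pin tips in its holes. I'll do one numeric check of bar level, row straightness and the bystanders before handing in.

```bash
python3 - <<'E'
from h import *
import pickle
s,t=pickle.load(open("fin.pkl","rb")); t0=pickle.load(open("top.pkl","rb"))
x=np.array([np.cos(np.radians(4.07)),np.sin(np.radians(4.07))]); R=np.array([x,[-x[1],x[0]]])
C=cloud(t); hsv=cv2.cvtColor(t["pixels"],cv2.COLOR_RGB2HSV); H,S,V=[hsv[:,:,i] for i in range(3)]
for n,m in (("orange",(S>140)&(H>5)&(H<20)&(V>120)),("blue",(S>140)&(H>105)&(H<130)&(V>80)),("white",(S<50)&(V>150))):
    mm=np.zeros(m.shape,np.uint8); mm[130:170,330:400]=(m&(abs(C[:,:,2]-.172)<.004))[130:170,330:400]
    c=max(cv2.findContours(mm,0,1)[0],key=cv2.contourArea); ctr,r=cv2.minEnclosingCircle(c); print(n,r,(R@(onz(t,[ctr],.172)[0,:2]-[.5928,-.2199])*1e3).round(1))
# bar top by side camera depth along the bar
S3=cloud(s); P=S3[205:325,280:410].reshape(-1,3); q=(P[:,:2]-[.5928,-.2199])@R.T*1e3
for a,b in ((-100,-60),(-55,-25),(25,60),(60,100)):
    k=(q[:,1]>a)&(q[:,1]<b)&(q[:,0]>-8)&(q[:,0]<18)&(P[:,2]<.14); print(a,b,k.sum(),np.median(P[k,2]).round(4) if k.any() else "")
d=np.abs(t["pixels"].astype(int)-t0["pixels"]).sum(2); print("bystander change reagent/wash,tipbox:",(d[90:135,190:275]>90).sum(),(d[145:192,415:455]>90).sum())
E
```

```text
orange 7.2229437828063965 [53.3 51.1]
blue 7.046230792999268 [53.3  1.3]
white 7.154046535491943 [ 54.5 -52.7]
-100 -60 119 0.114
-55 -25 82 0.1155
25 60 78 0.1154
60 100 92 0.1152
bystander change reagent/wash,tipbox: 0 0
```

```bash
python3 -c "
from workcell import bot
print(bot.job_done())"
```

```text
the job is handed in; nothing more can be done
None
```

The clamping bar is seated level on the platform's two pins, the three jars stand upright in a straight row clamped behind it, the bottles and tip box show no change in the top view, and the job was handed in at about 18 s.

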